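# Park the hand-rest bar in balance above two wet paintings

## Robot

A 6-joint arm with a two-finger parallel gripper is mounted at the origin on the work surface. World frame = base frame: x ahead of the robot, y to its left, z up, the work surface at z = 0. Lengths are in m, angles in rad, forces in N, time in s.
With the tool pointing down it reaches from about 0.3 to 0.875 m from the base axis. Payload 6.4 kg.
Tool frame: the origin (TCP) lies between the finger pads; the fingertips stand ctrl.tip_extent ahead of it and the grasp point (between the pads) is the TCP (ctrl.tip_extent is the distance from the TCP to the fingertips, in m); z points along the fingers, y is the line along which they close (so a half turn about z gives the same grasp; the last joint's range is limited). The gripper opens to 85 mm and grips with 20 to 120 N. Pads are 22 mm wide; open, the fingers measure 114 mm over their backs; the gripper's body (76 mm by 85 mm) begins 54 mm behind the grasp point. The pads swing forward as they close: fully open they stand 13 mm farther back than shut.
Start: joints at [1.033, 0.181, 1.607, -0, 1.354, -0.206], TCP at [0.187, 0.544, 0.25] pointing down, gripper open.
Joint ranges: [-2.99, 2.99], [-0.89, 2.07], [0.3, 2.58], [-1.14, 4.28], [0, 2.63], [-3.12, 3.12]. Speed limits (rad/s): [2.57, 2.57, 3.01, 3.14, 3.14, 3.14].

## Interface

Orientations are given as a unit quaternion [w, x, y, z].
In Python, from bench import ctrl gives the robot as it stands.
- The arm moves only by the tool send_rows, never from a script. Its arguments are lists of equal length, an entry for each row: "dr": the turn, a rotation vector about the tool's x, y, z in units of 6 degrees (1.0 is 6 degrees), a list of three; "xyz": the shift along the tool's x, y, z in cm, a list of three; "jaw": the opening in per cent of the stroke, from 0 (shut) to 100 (fully open). In form: {"dr": [[wx, wy, wz], ...], "xyz": [[dx, dy, dz], ...], "jaw": [jaw, ...]}. A call has exactly 8 rows; each row is the pose to reach, as a shift and turn from the pose commanded when the call began, along the tool's axes at that moment; what a row does not reach only later rows make up. A row lasts 1/8 s, in which the tool goes at most 62.5 mm and 10.7 degrees, less where a joint would pass 70% of its speed; a pose out of reach is approached as far as the arm can. A call with a gripper value outside its range is refused whole. The fingers move at their own pace and stop on an object; the grip force is fixed at half the most. Time passes only in rows, so rows that repeat a pose let the fingers close, or fill a call up. It gives the time, the measured TCP pose, the force, the opening and the grip force at its end, in the units of the state.
- ctrl.get_obs(): the state, without advancing time (a new reading comes with each control period).
- ctrl.camera(name): name is "side" or "top" or "wrist"; returns the picture (400x640x3 uint8, red, green, blue); there is no depth.
- ctrl.calibration(name): a dict with "camera_matrix" (3x3 intrinsics, pixels), "world_from_camera" (4x4, takes a point from camera to world coordinates). Camera axes: x right, y up, looking along -z (the intrinsics and any distortion apply to the point x, -y, -z); pixel columns grow to the right and rows downward; lengths in m; the calibration is good to about 2 mm. A picture is of the moment at which its call begins: read the wrist's pose just before it. calibration takes no time and is no camera call; for the wrist camera it gives the pose at the moment of the call.
- ctrl.hand_in(): hands the job in; it is judged then, once.
The state is a dict: "time_s": time; "q": joint angles; "dq": joint speeds; "joint_efforts": joint torques, N m; "eef_pos": TCP position; "eef_rot": TCP orientation; "wrist_force": force on the tool from outside, world axes, zero at the start; "torque": the same for the moment, N m; "opening": opening from 0.0 (shut) to 1.0 (fully open); "grasp_force": force on a finger pad.
Only numpy, scipy, OpenCV 4.12 (cv2) and the standard library are available. Lean on these libraries where they do the work, as an engineer would, in place of code of your own. Each camera call takes 0.05 s, during which the arm holds its last target. There are 200 camera calls.

## Task

Park the weighted hand-rest bar gently across the narrow cork-topped rest between the two wet paintings, so that it lies there balanced and level on the rest alone, with one end out over each painting. Its balance point cannot be seen: feel for it by lifting the bar just a little off the table at trial points until it comes up with no urge to tip. Never let the bar tip clearly out of level, let nothing touch the wet paintings, and leave the other things on the table where they are.

Things in the scene. Friction and masses are not known exactly. Their poses are not given: they have to be found in the camera images.
- bar: Hand-rest bar: straight pale wooden shaft 340 mm long (x), 24 wide (y), 28 high (z), lying flat, roughly left-right, before the robot; cork cap at +x, brass band near -x, both flush. Origin: centre of underside. Hollow, a steel weight stuck fast unseen inside: 0.33 to 0.55 kg in all, balance point up to 80 mm either side of the middle along x, central in y: to be felt.
- rest: The rest: a small fixed steel post on a foot, standing in the middle of the drying board, with a flat cork top pad that measures 44 mm along the rest's x and only 16 mm along the rest's y. Origin: centre of the underside of its foot (on the board). The bar is to lie along the rest's y axis, across the pad. It does not move.
- rest_top (a point): Centre of the rest's flat top pad, 62 mm above the table. The balance point of the bar must come over this point within about 7 mm along the bar.
- board: Fixed plywood drying board, 160 mm (x) by 600 mm (y) by 8 mm thick, beyond the bar, carrying the rest in its middle and a wet painting on each side of it. Origin: centre of its underside, straight under the rest; axes parallel to the rest's.
- sheet_left: Wet painting flat on the board, 135 mm (x) by 250 mm (y), 2 mm thick, its top 10 mm above the table; 160 mm from the rest towards the board's +y. Origin: centre of its underside. Nothing may touch it.
- sheet_right: The other wet painting, same size, 160 mm from the rest towards the board's -y. Nothing may touch it.
- brush_green: Loose dark green paint brush lying on the table on the robot's side of the bar, 200 mm long, 10 mm thick; bystander.
- brush_black: Loose black paint brush lying on the table on the robot's side of the bar, 220 mm long, 12 mm thick; bystander.
- eraser: Loose white eraser 45 x 24 x 14 mm on the table past the bar's right end; bystander.
- cup: Loose white water cup, 90 mm across, 70 mm high, past the bar's left end; bystander.
- sharpener: Loose small metal pencil sharpener 28 x 18 x 15 mm, on the robot's side of the bar; bystander.

How it is judged:
By the outcome, as a careful person would: the job done as asked, in the order asked, and still so for the second after the job is handed in, with the robot touching nothing.
It also fails if it takes over 61 s, if anything falls off the work surface, if the arm or the gripper's body presses on something with over 40 N, if the wrist force passes 120 N, or if a joint passes its speed limit or range.

## Working session

There is one attempt and no reset: what is moved stays moved. The work goes in short steps, Python scripts to look and compute and a tool call to move; the robot and the scene stay as the last step left them, time stands still between calls to the robot, and variables do not carry over. Pictures are saved under pics/ and viewed, at most 10 in all, crops included, and the job is handed in when it is done.

Besides the shell and the picture viewer there is one more tool, called after "Call:" as name(argument=value, ...), one argument or row to a line, values as JSON. send_rows: Moves the arm, as the interface text tells. Its arguments: {"type":"object","properties":{"dr":{"type":"array","items":{"type":"array","items":{"type":"number"}}},"xyz":{"type":"array","items":{"type":"array","items":{"type":"number"}}},"jaw":{"type":"array","items":{"type":"number"}}},"required":["dr","xyz","jaw"]}

```bash
ls; mkdir -p pics; python3 - <<'E'
from bench import ctrl
import cv2,numpy as np
print(ctrl.get_obs(), ctrl.tip_extent)
for n in("top","side"):
    im=ctrl.camera(n); cv2.imwrite(f"pics/{n}0.png",im[:,:,::-1])
    c=ctrl.calibration(n);print(n,np.round(c["camera_matrix"],1).tolist(),np.round(c["world_from_camera"],4).tolist(),c.keys())
E
```

```text
pics
{'time_s': 0.0, 'q': array([ 1.03271924e+00,  1.81529924e-01,  1.60802475e+00, -2.19543164e-05,
        1.35381166e+00, -2.06279312e-01]), 'dq': array([-0.00051674, -0.00052783, -0.00045293,  0.00081272, -0.0010665 ,
        0.00100607]), 'joint_efforts': array([-1.40610660e-03, -4.44876337e+01, -3.51336730e+01, -7.48492330e-04,
        9.13632161e-03, -8.46007083e-06]), 'eef_pos': array([0.1870022 , 0.54317913, 0.24938229]), 'eef_rot': array([-3.12512353e-04,  1.65136540e-01,  9.86270316e-01, -8.30024652e-04]), 'wrist_force': array([-0.42744736, -1.17749333,  0.82689237]), 'torque': array([ 0.00676666, -0.00223928, -0.01641952]), 'grasp_force': 0.0, 'opening': 0.9973125501596172} 0.019
top [[415.8, 0.0, 326.1], [0.0, 415.8, 195.7], [0.0, 0.0, 1.0]] [[0.0035, 0.9919, -0.1272, 0.4077], [-0.9999, 0.0015, -0.0164, 0.0179], [-0.0161, 0.1272, 0.9917, 0.9997], [0.0, 0.0, 0.0, 1.0]] dict_keys(['camera_matrix', 'world_from_camera'])
side [[450.4, 0.0, 312.1], [0.0, 450.4, 197.7], [0.0, 0.0, 1.0]] [[0.9452, 0.192, -0.2641, 0.2636], [-0.3261, 0.5137, -0.7936, -0.7688], [-0.0167, 0.8362, 0.5482, 0.6525], [0.0, 0.0, 0.0, 1.0]] dict_keys(['camera_matrix', 'world_from_camera'])
```

View pics/top0.png

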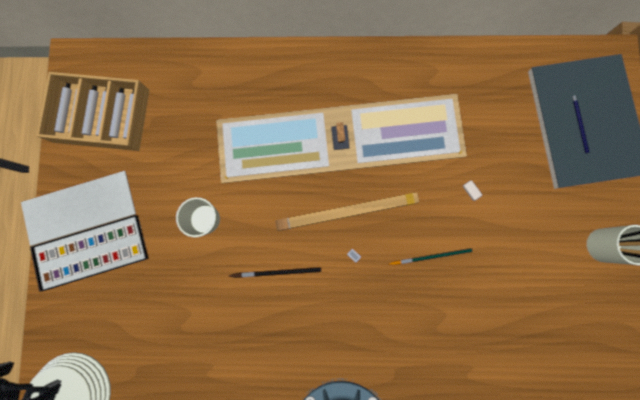

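View pics/side0.png

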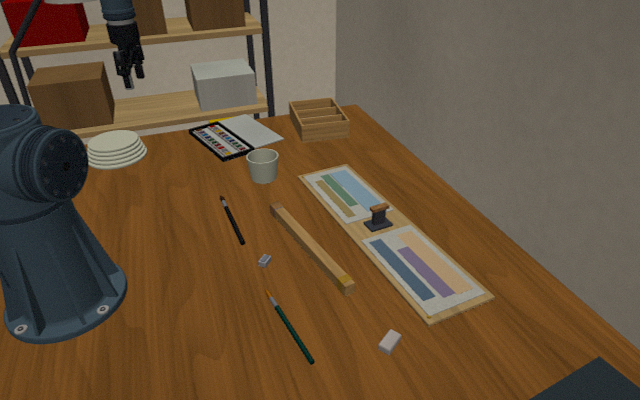

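The top view shows the bar from (279,224), the cork end, to (418,198), the brass end. The board corners are (218,120), (458,95), (466,156) and (222,181), and the pad is at about (341,131). The side view puts the pad at about (379,208). Next I'll measure these by colour mask.

```bash
cat > h.py <<'E'
import cv2,numpy as np
from bench import ctrl
def ray(n,uv,z,cal=None):
    c=cal or ctrl.calibration(n);K=c["camera_matrix"];T=c["world_from_camera"]
    p=np.c_[np.atleast_2d(uv).astype(float),np.ones(len(np.atleast_2d(uv)))]@np.linalg.inv(K).T
    d=(p*[1,-1,-1])@T[:3,:3].T;o=T[:3,3]
    return o+d*((z-o[2])/d[:,2])[:,None]
E
python3 - <<'E'
from h import *
for n in("top","side"):
    im=cv2.imread(f"pics/{n}0.png");hsv=cv2.cvtColor(im,cv2.COLOR_BGR2HSV)
    pts=dict(top=[(300,219),(350,211),(400,201),(414,198),(283,223),(340,128),(340,134),(250,240),(330,200),(222,150),(338,150)],side=[(310,245),(345,283),(379,207),(376,217),(330,230)])[n]
    for p in pts: print(n,p,hsv[p[1],p[0]])
im=cv2.imread("pics/top0.png")
a=cv2.resize(im[85:240,210:475],None,fx=3,fy=3,interpolation=cv2.INTER_CUBIC)
cv2.imwrite("pics/topc.png",a)
E
```

```text
top (300, 219) [ 18 121 185]
top (350, 211) [ 18 127 197]
top (400, 201) [ 18 126 184]
top (414, 198) [ 19 136 185]
top (283, 223) [ 15 130 163]
top (340, 128) [ 15 129 164]
top (340, 134) [ 16 132 160]
top (250, 240) [ 16 174 154]
top (330, 200) [ 16 172 148]
top (222, 150) [ 19  96 201]
top (338, 150) [ 18  97 173]
side (310, 245) [ 17 124 160]
side (345, 283) [ 18 132 139]
side (379, 207) [ 15 149 137]
side (376, 217) [146  44  41]
side (330, 230) [ 15 181 114]
```

View pics/topc.png

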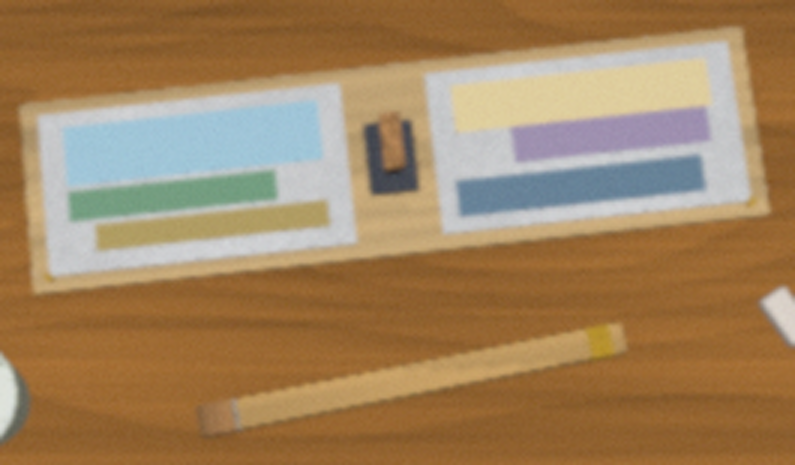

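The crop shows the bar from (200,420), the cork end, to (625,335), the brass end, with the pad at (391,142) on its dark post and foot. Now the masks.

```bash
python3 - <<'E'
from h import *
im=cv2.imread("pics/top0.png");big=cv2.resize(im,None,fx=4,fy=4,interpolation=cv2.INTER_CUBIC)
hsv=cv2.cvtColor(cv2.GaussianBlur(big,(9,9),0),cv2.COLOR_BGR2HSV);f=lambda p:(np.asarray(p)+.5)/4-.5
def comp(mask,seed,pr):
    n,l,st,ce=cv2.connectedComponentsWithStats(mask.astype(np.uint8));i=l[seed[1]*4,seed[0]*4]
    c=max(cv2.findContours((l==i).astype(np.uint8),0,2)[0],key=cv2.contourArea)
    r=cv2.minAreaRect(c);print(pr,i,st[i],f(r[0]),np.array(r[1])/4,r[2]);return f(cv2.boxPoints(r)),c
m=hsv[...,1]<152
for nm,s,z in(("bar",(350,210),.028),("board",(338,110),.008)):
    b,c=comp(m,s,nm);w=ray("top",b,z);print(np.round(w,4).tolist(),"ctr",w.mean(0).round(4))
    d=w[1]-w[0];e=w[2]-w[1];d=d if np.linalg.norm(d)>np.linalg.norm(e) else e
    print("len/angle",np.linalg.norm(w[1]-w[0]),np.linalg.norm(w[2]-w[1]),np.degrees(np.arctan2(-d[0],d[1]))if d[1]>0 else np.degrees(np.arctan2(d[0],-d[1])))
# pad: S>112 & V>120 inside rest window
w=np.zeros(m.shape,bool);w[118*4:146*4,331*4:350*4]=1
mp=w&(hsv[...,1]>112)&(hsv[...,2]>110)&(hsv[...,0]<18)&(hsv[...,0]>8)
b,c=comp(mp,(340,131),"pad");q=ray("top",b,.062);print(q.round(4).tolist(),q.mean(0).round(4))
# side pad
im=cv2.imread("pics/side0.png");hs=cv2.cvtColor(cv2.resize(im,None,fx=4,fy=4,interpolation=cv2.INTER_CUBIC),cv2.COLOR_BGR2HSV)
w=np.zeros(hs.shape[:2],bool);w[200*4:214*4,366*4:392*4]=1
mp=w&(hs[...,1]>125)&(hs[...,2]>90)
b,c=comp(mp,(379,207),"sidepad");q=ray("side",b,.061);print(q.round(4).tolist(),q.mean(0).round(4))
E
```

```text
bar 8 [ 1102   779   526   144 23695] [340.78057861 212.53207397] [ 12.54970169 132.90005493] 78.99263000488281
[[0.4768, 0.1551, 0.028], [0.5373, -0.151, 0.028], [0.5082, -0.156, 0.028], [0.4481, 0.149, 0.028]] ctr [ 0.4926 -0.0007  0.028 ]
len/angle 0.31205905325497374 0.02951836446829396 11.167130896491098
board 4 [   862    373   1008    362 256995] [340.00970459 137.8296814 ] [ 65.79386139 248.90881348] 83.79903411865234
[[0.7268, 0.3156, 0.008], [0.7944, -0.2961, 0.008], [0.6295, -0.3071, 0.008], [0.5631, 0.292, 0.008]] ctr [0.6785 0.0011 0.008 ]
len/angle 0.6154856085117973 0.1652921725212515 6.307000326956063
pad 1 [1346  489   32   77 1767] [340.24411011 131.2767334 ] [18.80368614  6.35986376] 82.47618103027344
[[0.6998, 0.0114, 0.062], [0.7018, -0.0033, 0.062], [0.6573, -0.0089, 0.062], [0.6554, 0.0056, 0.062]] [0.6786 0.0012 0.062 ]
sidepad 2 [1481  810   79   37 1283] [379.90368652 206.92889404] [ 6.01036024 19.46781921] 73.3007583618164
[[0.6611, 0.0042, 0.061], [0.712, 0.0101, 0.061], [0.7048, -0.0128, 0.061], [0.6549, -0.0182, 0.061]] [ 0.6832 -0.0041  0.061 ]
```

Call:
send_rows(
  dr=[
    [0, 0, 1],
    [0, 0, 2],
    [0, 0, 3],
    [0, 0, 4],
    [0, 0, 5],
    [0, 0, 6],
    [0, 0, 7],
    [0, 0, 8],
  ],
  xyz=[
    [-4.6, -4, 0],
    [-9.2, -8, 0],
    [-13.8, -12, 0],
    [-18.4, -16, 0],
    [-23, -20, 0],
    [-27.6, -24, 0],
    [-32.2, -28, 0],
    [-36.8, -32, 0],
  ],
  jaw=[100, 100, 100, 100, 100, 100, 100, 100],
)

```text
time_s: 1.1
eef_pos: [0.4315, 0.1194, 0.2502]
eef_rot: [0.0, 0.554, 0.833, 0.0]
wrist_force: [0.9, 2.0, 0.1]
opening: 1.0
grasp_force: 0.0
```

```bash
cat >> h.py <<'E'
from scipy.spatial.transform import Rotation as R
def to(p,yaw,o=None):  # remaining shift (cm, tool axes) & turn units to TCP p with tool y at world angle yaw(deg)
    o=o or ctrl.get_obs();q=o["eef_rot"];r=R.from_quat([q[1],q[2],q[3],q[0]]);M=r.as_matrix()
    c,s=np.cos(np.radians(yaw)),np.sin(np.radians(yaw))
    G=np.array([[-s*-1*-1,c,0],[c,s,0],[0,0,-1.]]).T
    print("pos",o["eef_pos"].round(4),"yaw",np.degrees(np.arctan2(M[1,1],M[0,1])).round(2),"t",o["time_s"],"op",round(o["opening"],3))
    print("shift cm",(M.T@(np.array(p)-o["eef_pos"])*100).round(2),"turn",(R.from_matrix(M.T@G).as_rotvec()/np.radians(6)).round(2))
E
python3 -c "
from h import *
to([.490,.013,.15],11.2)"
```

```text
pos [0.4315 0.1194 0.2502] yaw 22.78 t 1.1 op 1.0
shift cm [-12.08   1.27  10.02] turn [ 0.   -0.    1.93]
```

Call:
send_rows(
  dr=[
    [0, 0, 0.6],
    [0, 0, 1.2],
    [0, 0, 1.9],
    [0, 0, 1.9],
    [0, 0, 1.9],
    [0, 0, 1.9],
    [0, 0, 1.9],
    [0, 0, 1.9],
  ],
  xyz=[
    [-4, 0.4, 2],
    [-8, 0.8, 5],
    [-12, 1.3, 8],
    [-12, 1.3, 10],
    [-12, 1.3, 10],
    [-12, 1.3, 10],
    [-12, 1.3, 10],
    [-12, 1.3, 10],
  ],
  jaw=[100, 100, 100, 100, 100, 100, 100, 100],
)

```text
time_s: 2.1
eef_pos: [0.4902, 0.0161, 0.1512]
eef_rot: [0.001, 0.632, 0.775, 0.0]
wrist_force: [0.0, -0.4, -0.3]
opening: 0.997
grasp_force: 0.0
```

```bash
python3 -c "
from h import *
to([.490,.013,.024],11.2)
im=ctrl.camera('wrist');cv2.imwrite('pics/w1.png',im[:,:,::-1])
c=ctrl.calibration('wrist');print(np.round(c['camera_matrix'],1).tolist(),np.round(c['world_from_camera'],4).tolist())
o=ctrl.get_obs();print(o['wrist_force'],o['torque'])
"
```

```text
pos [0.4902 0.0161 0.1512] yaw 11.63 t 2.1 op 0.997
shift cm [-0.29 -0.11 12.72] turn [0.01 0.01 0.07]
[[317.6, 0.0, 322.5], [0.0, 317.6, 199.1], [0.0, 0.0, 1.0]] [[0.9794, -0.193, -0.0589, 0.4738], [0.2018, 0.9388, 0.2793, 0.088], [0.0014, -0.2854, 0.9584, 0.2741], [0.0, 0.0, 0.0, 1.0]]
[ 0.38075922 -0.14891547  0.02831463] [-0.00587708  0.01046622 -0.01637616]
```

View pics/w1.png

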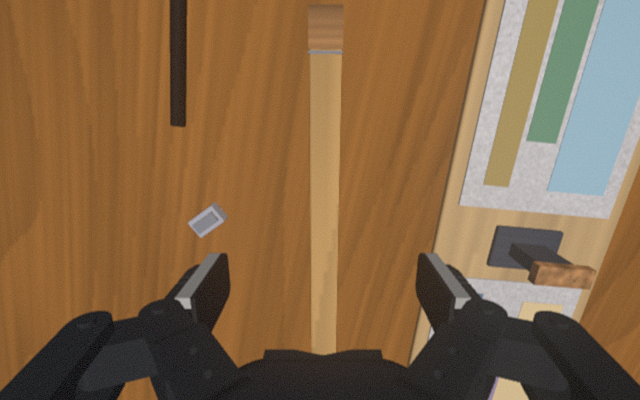

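The wrist view shows the bar centred between the open fingers. Its cork end is at (308–343, 5), its edges at row 300 are about 312 and 337, and the pad is at about (562,273).

```bash
python3 - <<'E'
from h import *
a=ray("wrist",[(308,5),(343,5),(309,100),(341.5,100),(311.5,300),(336.5,300)],.028);print(a.round(4).tolist())
m=(a[0::2]+a[1::2])/2;d=m[0]-m[2];d/=np.linalg.norm(d);print("ctr",m[0]-.17*d,"dir",d,"yaw",np.degrees(np.arctan2(-d[0],d[1])))
im=cv2.imread("pics/w1.png");cv2.imwrite("pics/w1c.png",cv2.resize(im[215:310,470:620],None,fx=4,fy=4,interpolation=cv2.INTER_CUBIC))
E
```

```text
[[0.4513, 0.1499, 0.028], [0.4748, 0.1548, 0.028], [0.4638, 0.0892, 0.028], [0.4873, 0.094, 0.028], [0.4983, -0.0778, 0.028], [0.5202, -0.0733, 0.028]]
ctr [ 0.49683089 -0.01426121  0.028     ] dir [-0.19882248  0.98003552  0.        ] yaw 11.468109379071096
```

View pics/w1c.png

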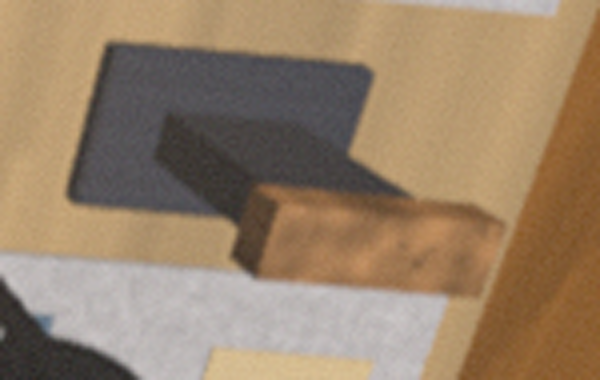

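The pad's top face in this crop has corners at about (280,192), (502,220), (480,297) and (258,278).

```bash
python3 - <<'E'
from h import *
p=np.array([(280,192),(502,220),(480,297),(258,278)])/4.+[470,215]
a=ray("wrist",p,.062);print(a.round(4).tolist(),a.mean(0).round(4),np.linalg.norm(a[1]-a[0]),np.linalg.norm(a[2]-a[1]))
to([.4968,-.0143,.08],11.4);to([.4968,-.0143,.024],11.4)
E
```

```text
[[0.6549, 0.0102, 0.062], [0.6979, 0.0131, 0.062], [0.701, -0.003, 0.062], [0.658, -0.0076, 0.062]] [0.678  0.0032 0.062 ] 0.04305641580827758 0.016398519560252296
pos [0.4902 0.0161 0.1511] yaw 11.63 t 2.15 op 0.997
shift cm [-3.11  0.03  7.11] turn [0.01 0.01 0.04]
pos [0.4902 0.0161 0.1511] yaw 11.63 t 2.15 op 0.997
shift cm [-3.1   0.02 12.71] turn [0.01 0.01 0.04]
```

Call:
send_rows(
  dr=[
    [0, 0, 0],
    [0, 0, 0],
    [0, 0, 0],
    [0, 0, 0],
    [0, 0, 0],
    [0, 0, 0],
    [0, 0, 0],
    [0, 0, 0],
  ],
  xyz=[
    [-2, 0, 3],
    [-3.1, 0, 6],
    [-3.1, 0, 8],
    [-3.1, 0, 10],
    [-3.1, 0, 11.4],
    [-3.1, 0, 12.2],
    [-3.1, 0, 12.7],
    [-3.1, 0, 12.7],
  ],
  jaw=[60, 60, 60, 60, 60, 60, 60, 60],
)

```text
time_s: 3.15
eef_pos: [0.4961, -0.0145, 0.0234]
eef_rot: [0.0, 0.632, 0.775, 0.0]
wrist_force: [0.4, -0.3, 0.2]
opening: 0.6
grasp_force: 0.0
```

```bash
python3 -c "
from h import *
to([.4968,-.0143,.024],11.4)
o=ctrl.get_obs();print(o['wrist_force'],o['torque'])
"
```

```text
pos [ 0.4961 -0.0145  0.0234] yaw 11.6 t 3.15 op 0.6
shift cm [ 0.01  0.07 -0.06] turn [0.   0.   0.03]
[ 0.37553806 -0.31127809  0.19486793] [-0.05889178 -0.04116442 -0.00471241]
```

Call:
send_rows(
  dr=[
    [0, 0, 0],
    [0, 0, 0],
    [0, 0, 0],
    [0, 0, 0],
    [0, 0, 0],
    [0, 0, 0],
    [0, 0, 0],
    [0, 0, 0],
  ],
  xyz=[
    [0, 0, 0],
    [0, 0, 0],
    [0, 0, 0],
    [0, 0, 0],
    [0, 0, 0],
    [0, 0, 0],
    [0, 0, 0],
    [0, 0, 0],
  ],
  jaw=[45, 35, 25, 15, 10, 10, 10, 10],
)

```text
time_s: 4.15
eef_pos: [0.4969, -0.0146, 0.0241]
eef_rot: [0.001, 0.632, 0.775, 0.0]
wrist_force: [0.1, 0.4, 5.7]
opening: 0.266
grasp_force: 59.7
```

```bash
python3 -c "
from h import *
to([.4968,-.0143,.024],11.4)
o=ctrl.get_obs();print(o['wrist_force'],o['torque'],o['grasp_force'])
"
```

```text
pos [ 0.4969 -0.0146  0.0241] yaw 11.58 t 4.15 op 0.266
shift cm [ 0.03 -0.    0.01] turn [0.02 0.01 0.03]
[0.14862634 0.44127603 5.66447351] [ 0.14578833  0.02497734 -0.05535565] 59.70211923122406
```

Call:
send_rows(
  dr=[
    [0, 0, 0],
    [0, 0, 0],
    [0, 0, 0],
    [0, 0, 0],
    [0, 0, 0],
    [0, 0, 0],
    [0, 0, 0],
    [0, 0, 0],
  ],
  xyz=[
    [0, 0, -0.1],
    [0, 0, -0.2],
    [0, 0, -0.3],
    [0, 0, -0.3],
    [0, 0, -0.3],
    [0, 0, -0.3],
    [0, 0, -0.3],
    [0, 0, -0.3],
  ],
  jaw=[10, 10, 10, 10, 10, 10, 10, 10],
)

```text
time_s: 5.15
eef_pos: [0.496, -0.0145, 0.0263]
eef_rot: [-0.0, 0.632, 0.775, 0.0]
wrist_force: [-0.5, -0.7, -4.4]
opening: 0.265
grasp_force: 58.9
```

```bash
python3 -c "
from h import *
to([.4968,-.0143,.024],11.4)
o=ctrl.get_obs();print(o['wrist_force'],o['torque'],o['grasp_force'])
"
```

```text
pos [ 0.496  -0.0145  0.0263] yaw 11.59 t 5.15 op 0.265
shift cm [0.01 0.08 0.23] turn [-0.   -0.    0.03]
[-0.50338273 -0.6810787  -4.39733483] [0.12688693 0.05348962 0.01057193] 58.894967436790466
```

```bash
cat >> h.py <<'E'
def feel(yaw,n=10,F0=0):
    L=[]
    for i in range(n):
        ctrl.camera("wrist");o=ctrl.get_obs();L.append(np.r_[o["wrist_force"],o["torque"]])
    L=np.array(L);m=L.mean(0);a=np.radians(yaw);t=m[3]*np.cos(a)+m[4]*np.sin(a)
    print("F,T",m.round(3),"sd",L.std(0).round(3),"t_along",t.round(4),"offset mm (+cork)",(t/m[2]*1000).round(1))
E
python3 -c "
from h import *
feel(11.6)
im=ctrl.camera('side');cv2.imwrite('pics/s1.png',im[:,:,::-1])
"
```

```text
F,T [-2.700e-02  6.400e-02 -4.332e+00  1.720e-01  3.700e-02 -2.000e-03] sd [0.487 0.364 0.497 0.027 0.024 0.033] t_along 0.1755 offset mm (+cork) -40.5
```

Call:
send_rows(
  dr=[
    [0, 0, 0],
    [0, 0, 0],
    [0, 0, 0],
    [0, 0, 0],
    [0, 0, 0],
    [0, 0, 0],
    [0, 0, 0],
    [0, 0, 0],
  ],
  xyz=[
    [0, 0, 0.15],
    [0, 0, 0.3],
    [0, 0, 0.3],
    [0, 0, 0.3],
    [0, 0, 0.3],
    [0, 0, 0.3],
    [-2, 0, 0.3],
    [-4, 0, 0.3],
  ],
  jaw=[10, 10, 10, 40, 60, 60, 60, 60],
)

```text
time_s: 6.7
eef_pos: [0.5046, -0.0553, 0.0234]
eef_rot: [0.0, 0.632, 0.775, 0.0]
wrist_force: [-0.5, -0.5, -0.7]
opening: 0.599
grasp_force: 0.0
```

Call:
send_rows(
  dr=[
    [0, 0, 0],
    [0, 0, 0],
    [0, 0, 0],
    [0, 0, 0],
    [0, 0, 0],
    [0, 0, 0],
    [0, 0, 0],
    [0, 0, 0],
  ],
  xyz=[
    [0, 0, 0],
    [0, 0, 0],
    [0, 0, 0],
    [0, 0, 0],
    [0, 0, 0],
    [0, 0, 0],
    [0, 0, 0],
    [0, 0, 0],
  ],
  jaw=[60, 60, 40, 20, 10, 10, 10, 10],
)

```text
time_s: 7.7
eef_pos: [0.5042, -0.0534, 0.0234]
eef_rot: [-0.0, 0.632, 0.775, 0.0]
wrist_force: [0.3, 3.2, 4.0]
opening: 0.264
grasp_force: 60.2
```

Call:
send_rows(
  dr=[
    [0, 0, 0],
    [0, 0, 0],
    [0, 0, 0],
    [0, 0, 0],
    [0, 0, 0],
    [0, 0, 0],
    [0, 0, 0],
    [0, 0, 0],
  ],
  xyz=[
    [0, 0, -0.1],
    [0, 0, -0.2],
    [0, 0, -0.3],
    [0, 0, -0.3],
    [0, 0, -0.3],
    [0, 0, -0.3],
    [0, 0, -0.3],
    [0, 0, -0.3],
  ],
  jaw=[10, 10, 10, 10, 10, 10, 10, 10],
)

```text
time_s: 8.7
eef_pos: [0.5041, -0.0537, 0.0263]
eef_rot: [0.0, 0.632, 0.775, 0.0]
wrist_force: [0.4, 0.4, -4.4]
opening: 0.269
grasp_force: 59.3
```

```bash
python3 -c "
from h import *
to([.4968,-.0143,.024],11.4)
feel(11.6,24)
"
```

```text
pos [ 0.5041 -0.0537  0.0263] yaw 11.59 t 8.7 op 0.269
shift cm [4.   0.08 0.23] turn [ 0.   -0.    0.03]
F,T [ 5.400e-02 -1.010e-01 -4.403e+00 -1.900e-02 -3.000e-03  1.400e-02] sd [0.456 0.378 0.414 0.024 0.029 0.027] t_along -0.0193 offset mm (+cork) 4.4
```

Call:
send_rows(
  dr=[
    [0, 0, 0],
    [0, 0, 0],
    [0, 0, 0],
    [0, 0, 0],
    [0, 0, 0],
    [0, 0, 0],
    [0, 0, 0],
    [0, 0, 0],
  ],
  xyz=[
    [0, 0, 0.15],
    [0, 0, 0.3],
    [0, 0, 0.3],
    [0, 0, 0.3],
    [0, 0, 0.3],
    [0, 0, 0.3],
    [0.4, 0, 0.3],
    [0.4, 0, 0.3],
  ],
  jaw=[10, 10, 10, 40, 60, 60, 60, 60],
)

```text
time_s: 10.9
eef_pos: [0.5031, -0.0495, 0.0233]
eef_rot: [-0.0, 0.632, 0.775, -0.0]
wrist_force: [0.8, -0.7, -0.5]
opening: 0.598
grasp_force: 0.0
```

```bash
python3 -c "
from h import *
feel(11.6,16)
"
```

```text
F,T [-0.042 -0.203  0.141 -0.002 -0.016  0.012] sd [0.535 0.475 0.586 0.028 0.021 0.037] t_along -0.0055 offset mm (+cork) -38.7
```

Call:
send_rows(
  dr=[
    [0, 0, 0],
    [0, 0, 0],
    [0, 0, 0],
    [0, 0, 0],
    [0, 0, 0],
    [0, 0, 0],
    [0, 0, 0],
    [0, 0, 0],
  ],
  xyz=[
    [0, 0, 0],
    [0, 0, 0],
    [0, 0, 0],
    [0, 0, 0],
    [0, 0, 0],
    [0, 0, 0],
    [0, 0, 0],
    [0, 0, 0],
  ],
  jaw=[60, 60, 40, 20, 10, 10, 10, 10],
)

```text
time_s: 12.7
eef_pos: [0.5036, -0.0499, 0.0235]
eef_rot: [0.0, 0.632, 0.775, 0.0]
wrist_force: [0.2, 0.7, 4.0]
opening: 0.268
grasp_force: 60.5
```

Call:
send_rows(
  dr=[
    [0, 0, 0],
    [0, 0, 0],
    [0, 0, 0],
    [0, 0, 0],
    [0, 0, 0],
    [0, 0, 0],
    [0, 0, 0],
    [0, 0, 0],
  ],
  xyz=[
    [0, 0, -0.1],
    [0, 0, -0.2],
    [0, 0, -0.3],
    [0, 0, -0.3],
    [0, 0, -0.3],
    [0, 0, -0.3],
    [0, 0, -0.3],
    [0, 0, -0.3],
  ],
  jaw=[10, 10, 10, 10, 10, 10, 10, 10],
)

```text
time_s: 13.7
eef_pos: [0.5033, -0.0498, 0.0263]
eef_rot: [0.0, 0.632, 0.775, -0.0]
wrist_force: [-0.3, -0.1, -4.6]
opening: 0.269
grasp_force: 59.6
```

```bash
python3 -c "
from h import *
to([.4968,-.0143,.024],11.4)
feel(11.6,30)
"
```

```text
pos [ 0.5033 -0.0498  0.0263] yaw 11.59 t 13.7 op 0.269
shift cm [3.61 0.08 0.23] turn [-0.    0.    0.03]
F,T [-3.600e-02 -9.400e-02 -4.335e+00 -3.000e-03 -7.000e-03  4.000e-03] sd [0.499 0.496 0.479 0.029 0.028 0.024] t_along -0.0042 offset mm (+cork) 1.0
```

Call:
send_rows(
  dr=[
    [0, 0, 0],
    [0, 0, 0],
    [0, 0, 0],
    [0, 0, 0],
    [0, 0, 0],
    [0, 0, 0],
    [0, 0, 0],
    [0, 0, 0],
  ],
  xyz=[
    [0, 0, -0.5],
    [0, 0, -1.5],
    [0, 0, -3],
    [0, 0, -4.5],
    [0, 0, -6],
    [0, 0, -7],
    [0, 0, -7.5],
    [0, 0, -7.5],
  ],
  jaw=[10, 10, 10, 10, 10, 10, 10, 10],
)

```text
time_s: 16.2
eef_pos: [0.5033, -0.0498, 0.1015]
eef_rot: [0.0, 0.632, 0.775, 0.0]
wrist_force: [0.5, -0.7, -4.6]
opening: 0.265
grasp_force: 59.5
```

Call:
send_rows(
  dr=[
    [0, 0, 0.1],
    [0, 0, 0.2],
    [0, 0, 0.3],
    [0, 0, 0.4],
    [0, 0, 0.5],
    [0, 0, 0.6],
    [0, 0, 0.65],
    [0, 0, 0.65],
  ],
  xyz=[
    [0.1, 1, 0],
    [0.2, 3, 0],
    [0.4, 5.5, 0],
    [0.6, 8, 0],
    [0.8, 10.5, 0],
    [1, 12, 0],
    [1.1, 13, 0],
    [1.1, 13, 0],
  ],
  jaw=[10, 10, 10, 10, 10, 10, 10, 10],
)

```text
time_s: 17.2
eef_pos: [0.6287, -0.0126, 0.1007]
eef_rot: [-0.0, 0.658, 0.753, -0.0]
wrist_force: [-0.6, -0.2, -5.6]
opening: 0.264
grasp_force: 59.5
```

```bash
python3 - <<'E'
from h import *
to([.6785,.002,.101],6.3)
feel(8,10)
im=ctrl.camera('wrist');cv2.imwrite('pics/w2.png',im[:,:,::-1])
np.savez("c2.npz",**ctrl.calibration("wrist"))
E
```

```text
pos [ 0.6287 -0.0126  0.1007] yaw 7.71 t 17.2 op 0.264
shift cm [ 0.77  5.13 -0.04] turn [-0.01 -0.    0.24]
F,T [ 6.200e-02 -1.280e-01 -4.261e+00 -4.000e-03  8.000e-03  8.000e-03] sd [0.552 0.682 0.391 0.019 0.032 0.023] t_along -0.0024 offset mm (+cork) 0.6
```

View pics/w2.png

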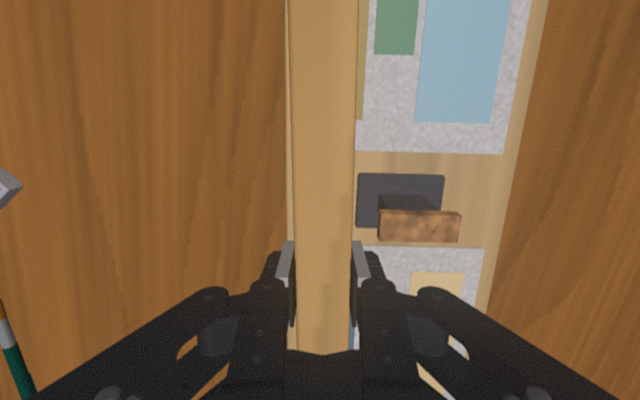

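The wrist view shows the bar level in the fingers and the pad's top face from about (379,213) to (459,242), ahead of the bar.

```bash
python3 - <<'E'
from h import *
c=dict(np.load("c2.npz"))
for top in (211,214): 
    a=ray("wrist",[(379.5,top),(460.5,top+3),(458.5,243),(378,240.5)],.062,c);print(a.round(4).tolist(),a.mean(0).round(4),np.linalg.norm(a[1]-a[0]),np.linalg.norm(a[2]-a[1]),np.degrees(np.arctan2(*(a[1]-a[0])[1::-1])),np.degrees(np.arctan2(*(a[2]-a[3])[1::-1])))
to([.6785,.002,.0855],6.3)
E
```

```text
[[0.655, 0.0093, 0.062], [0.6988, 0.0135, 0.062], [0.7021, -0.0033, 0.062], [0.6574, -0.0078, 0.062]] [0.6783 0.0029 0.062 ] 0.04397635759950779 0.017111251709523004 5.457732555490899 5.762357462999053
[[0.6553, 0.0076, 0.062], [0.6993, 0.0118, 0.062], [0.7021, -0.0033, 0.062], [0.6574, -0.0078, 0.062]] [0.6785 0.0021 0.062 ] 0.0441024063491096 0.015378756275970195 5.451258902853593 5.762357462999053
pos [ 0.6284 -0.013   0.1015] yaw 7.68 t 17.75 op 0.267
shift cm [0.82 5.17 1.6 ] turn [0.   0.   0.23]
```

Call:
send_rows(
  dr=[
    [0, 0, 0.1],
    [0, 0, 0.2],
    [0, 0, 0.25],
    [0, 0, 0.25],
    [0, 0, 0.25],
    [0, 0, 0.25],
    [0, 0, 0.25],
    [0, 0, 0.25],
  ],
  xyz=[
    [0.1, 0.8, 0],
    [0.3, 2, 0],
    [0.5, 3.2, 0],
    [0.7, 4.3, 0],
    [0.85, 5, 0],
    [0.85, 5.1, 0.4],
    [0.85, 5.1, 0.8],
    [0.85, 5.1, 1.1],
  ],
  jaw=[10, 10, 10, 10, 10, 10, 10, 10],
)

```text
time_s: 18.75
eef_pos: [0.6772, 0.0023, 0.0896]
eef_rot: [-0.0, 0.668, 0.744, -0.0]
wrist_force: [0.3, 0.3, -4.8]
opening: 0.267
grasp_force: 59.7
```

```bash
python3 - <<'E'
from h import *
to([.6785,.0025,.0855],6.2)
im=ctrl.camera('side');cv2.imwrite('pics/s2.png',cv2.resize(im[130:330,260:520,::-1],None,fx=3,fy=3,interpolation=cv2.INTER_CUBIC))
to([.6785,.0025,.0855],6.2)
E
```

```text
pos [0.6772 0.0023 0.0896] yaw 6.18 t 18.75 op 0.267
shift cm [0.01 0.13 0.41] turn [-0.01 -0.   -0.  ]
pos [0.6771 0.0023 0.0893] yaw 6.18 t 18.8 op 0.266
shift cm [0.01 0.14 0.38] turn [-0.01 -0.   -0.  ]
```

View pics/s2.png

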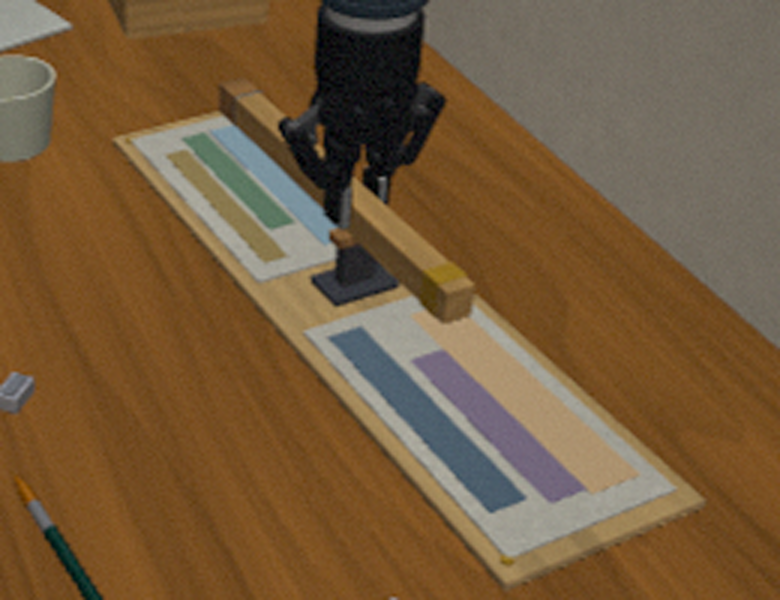

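The side view shows the bar level just above the pad at about (345,238), with the ends over each painting. I'll lower it slowly.

Call:
send_rows(
  dr=[
    [0, 0, 0],
    [0, 0, 0],
    [0, 0, 0],
    [0, 0, 0],
    [0, 0, 0],
    [0, 0, 0],
    [0, 0, 0],
    [0, 0, 0],
  ],
  xyz=[
    [0, 0.1, 0.05],
    [0, 0.1, 0.1],
    [0, 0.1, 0.15],
    [0, 0.1, 0.2],
    [0, 0.1, 0.25],
    [0, 0.1, 0.3],
    [0, 0.1, 0.3],
    [0, 0.1, 0.3],
  ],
  jaw=[10, 10, 10, 10, 10, 10, 10, 10],
)

```text
time_s: 19.8
eef_pos: [0.6788, 0.0024, 0.0873]
eef_rot: [0.0, 0.668, 0.744, -0.0]
wrist_force: [-0.7, 0.5, -4.3]
opening: 0.269
grasp_force: 59.7
```

```bash
python3 - <<'E'
from h import *
to([.6785,.0025,.0855],6.2);feel(6.2,6)
E
```

```text
pos [0.6788 0.0024 0.0873] yaw 6.19 t 19.8 op 0.269
shift cm [ 0.01 -0.03  0.18] turn [ 0.  0. -0.]
F,T [ 1.900e-02 -3.310e-01 -4.294e+00  3.000e-03 -7.000e-03 -2.900e-02] sd [0.437 0.285 0.571 0.027 0.016 0.033] t_along 0.0017 offset mm (+cork) -0.4
```

Call:
send_rows(
  dr=[
    [0, 0, 0],
    [0, 0, 0],
    [0, 0, 0],
    [0, 0, 0],
    [0, 0, 0],
    [0, 0, 0],
    [0, 0, 0],
    [0, 0, 0],
  ],
  xyz=[
    [0, 0, 0.02],
    [0, 0, 0.04],
    [0, 0, 0.06],
    [0, 0, 0.08],
    [0, 0, 0.08],
    [0, 0, 0.08],
    [0, 0, 0.08],
    [0, 0, 0.08],
  ],
  jaw=[10, 10, 10, 10, 10, 10, 10, 10],
)

```text
time_s: 21.1
eef_pos: [0.6789, 0.0024, 0.0865]
eef_rot: [0.0, 0.668, 0.744, 0.0]
wrist_force: [0.2, 0.2, -4.3]
opening: 0.264
grasp_force: 59.7
```

```bash
python3 - <<'E'
from h import *
to([.6785,.0025,.0855],6.2);feel(6.2,6)
E
```

```text
pos [0.6789 0.0024 0.0865] yaw 6.19 t 21.1 op 0.264
shift cm [ 0.01 -0.03  0.1 ] turn [ 0.  0. -0.]
F,T [-4.000e-03  1.640e-01 -4.754e+00 -1.000e-03 -0.000e+00 -2.000e-03] sd [0.444 0.367 0.125 0.027 0.027 0.013] t_along -0.0014 offset mm (+cork) 0.3
```

Call:
send_rows(
  dr=[
    [0, 0, 0],
    [0, 0, 0],
    [0, 0, 0],
    [0, 0, 0],
    [0, 0, 0],
    [0, 0, 0],
    [0, 0, 0],
    [0, 0, 0],
  ],
  xyz=[
    [0, 0, 0.02],
    [0, 0, 0.04],
    [0, 0, 0.06],
    [0, 0, 0.08],
    [0, 0, 0.08],
    [0, 0, 0.08],
    [0, 0, 0.08],
    [0, 0, 0.08],
  ],
  jaw=[10, 10, 10, 10, 10, 10, 10, 10],
)

```text
time_s: 22.4
eef_pos: [0.6788, 0.0025, 0.0857]
eef_rot: [0.0, 0.668, 0.744, 0.0]
wrist_force: [-0.7, 0.7, -3.0]
opening: 0.269
grasp_force: 59.7
```

```bash
python3 - <<'E'
from h import *
to([.6785,.0025,.0855],6.2);feel(6.2,6)
E
```

```text
pos [0.6788 0.0025 0.0857] yaw 6.19 t 22.4 op 0.269
shift cm [ 0.01 -0.03  0.02] turn [ 0.  0. -0.]
F,T [ 1.37e-01  2.50e-02 -4.75e+00 -1.00e-03 -1.00e-02 -1.10e-02] sd [0.321 0.615 0.498 0.024 0.023 0.026] t_along -0.0016 offset mm (+cork) 0.3
```

Call:
send_rows(
  dr=[
    [0, 0, 0],
    [0, 0, 0],
    [0, 0, 0],
    [0, 0, 0],
    [0, 0, 0],
    [0, 0, 0],
    [0, 0, 0],
    [0, 0, 0],
  ],
  xyz=[
    [0, 0, 0.01],
    [0, 0, 0.02],
    [0, 0, 0.03],
    [0, 0, 0.04],
    [0, 0, 0.04],
    [0, 0, 0.04],
    [0, 0, 0.04],
    [0, 0, 0.04],
  ],
  jaw=[10, 10, 10, 10, 10, 10, 10, 10],
)

```text
time_s: 23.7
eef_pos: [0.6788, 0.0025, 0.0856]
eef_rot: [0.0, 0.668, 0.744, 0.0]
wrist_force: [-3.5, 0.2, 1.4]
opening: 0.27
grasp_force: 60.2
```

```bash
python3 - <<'E'
from h import *
to([.6785,.0025,.0855],6.2);feel(6.2,6)
E
```

```text
pos [0.6788 0.0025 0.0856] yaw 6.19 t 23.7 op 0.27
shift cm [ 0.01 -0.03  0.01] turn [ 0.  0. -0.]
F,T [-3.507  0.188  2.527  0.057  0.556 -0.007] sd [0.235 0.516 0.822 0.031 0.062 0.018] t_along 0.1171 offset mm (+cork) 46.4
```

Call:
send_rows(
  dr=[
    [0, 0, 0],
    [0, 0, 0],
    [0, 0, 0],
    [0, 0, 0],
    [0, 0, 0],
    [0, 0, 0],
    [0, 0, 0],
    [0, 0, 0],
  ],
  xyz=[
    [0, 0, -0.01],
    [0, 0, -0.02],
    [0, 0, -0.02],
    [0, 0, -0.02],
    [0, 0, -0.02],
    [0, 0, -0.02],
    [0, 0, -0.02],
    [0, 0, -0.02],
  ],
  jaw=[10, 10, 10, 10, 10, 10, 10, 10],
)

```text
time_s: 25.0
eef_pos: [0.6788, 0.0024, 0.0855]
eef_rot: [0.0, 0.668, 0.744, -0.0]
wrist_force: [-3.6, 0.2, 2.6]
opening: 0.268
grasp_force: 60.4
```

```bash
python3 - <<'E'
from h import *
to([.6785,.0025,.0855],6.2);feel(6.2,6)
E
```

```text
pos [0.6788 0.0024 0.0855] yaw 6.19 t 25.0 op 0.268
shift cm [ 0.01 -0.03  0.  ] turn [ 0.  0. -0.]
F,T [-3.461  0.482  3.399  0.05   0.603 -0.009] sd [0.529 0.525 0.338 0.035 0.022 0.024] t_along 0.1151 offset mm (+cork) 33.9
```

Call:
send_rows(
  dr=[
    [0, 0, 0],
    [0, 0, 0],
    [0, 0, 0],
    [0, 0, 0],
    [0, 0, 0],
    [0, 0, 0],
    [0, 0, 0],
    [0, 0, 0],
  ],
  xyz=[
    [0, 0, -0.02],
    [0, 0, -0.03],
    [0, 0, -0.03],
    [0, 0, -0.03],
    [0, 0, -0.03],
    [0, 0, -0.03],
    [0, 0, -0.03],
    [0, 0, -0.03],
  ],
  jaw=[10, 10, 10, 10, 10, 10, 10, 10],
)

```text
time_s: 26.3
eef_pos: [0.6788, 0.0025, 0.0856]
eef_rot: [-0.0, 0.668, 0.744, 0.0]
wrist_force: [0.4, -1.1, -2.6]
opening: 0.271
grasp_force: 60.0
```

```bash
python3 - <<'E'
from h import *
to([.6785,.0025,.0855],6.2);feel(6.2,6)
E
```

```text
pos [0.6788 0.0025 0.0856] yaw 6.19 t 26.3 op 0.271
shift cm [ 0.01 -0.03  0.01] turn [ 0. -0. -0.]
F,T [ 6.340e-01  2.840e-01 -3.817e+00 -5.000e-03 -5.300e-02  3.000e-03] sd [0.744 0.586 0.579 0.018 0.021 0.023] t_along -0.011 offset mm (+cork) 2.9
```

Call:
send_rows(
  dr=[
    [0, 0, 0],
    [0, 0, 0],
    [0, 0, 0],
    [0, 0, 0],
    [0, 0, 0],
    [0, 0, 0],
    [0, 0, 0],
    [0, 0, 0],
  ],
  xyz=[
    [0, 0, 0.01],
    [0, 0, 0.01],
    [0, 0, 0.01],
    [0, 0, 0.01],
    [0, 0, 0.01],
    [0, 0, 0.01],
    [0, 0, 0.01],
    [0, 0, 0.01],
  ],
  jaw=[20, 24, 26, 28, 30, 32, 34, 36],
)

```text
time_s: 27.6
eef_pos: [0.679, 0.0024, 0.0859]
eef_rot: [0.0, 0.668, 0.744, 0.0]
wrist_force: [0.3, 0.1, -0.1]
opening: 0.366
grasp_force: 0.0
```

```bash
python3 - <<'E'
from h import *
to([.6785,.0025,.0855],6.2);feel(6.2,4)
im=ctrl.camera('side');cv2.imwrite('pics/s3.png',cv2.resize(im[130:330,260:520,::-1],None,fx=3,fy=3,interpolation=cv2.INTER_CUBIC))
E
```

```text
pos [0.679  0.0024 0.0859] yaw 6.19 t 27.6 op 0.366
shift cm [ 0.01 -0.05  0.04] turn [ 0.  0. -0.]
F,T [ 0.078 -0.098 -0.12  -0.004  0.024  0.006] sd [0.403 0.469 0.553 0.034 0.023 0.014] t_along -0.0012 offset mm (+cork) 10.1
```

View pics/s3.png

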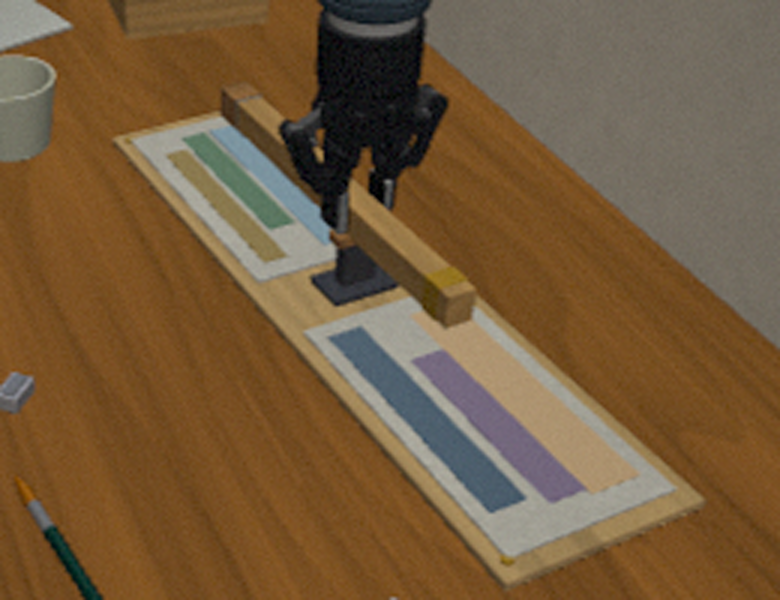

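The bar lies level on the pad with the fingers clear. Now I'll open wider and retreat straight up.

Call:
send_rows(
  dr=[
    [0, 0, 0],
    [0, 0, 0],
    [0, 0, 0],
    [0, 0, 0],
    [0, 0, 0],
    [0, 0, 0],
    [0, 0, 0],
    [0, 0, 0],
  ],
  xyz=[
    [0, 0, 0],
    [0, 0, 0],
    [0, 0, 0],
    [0, 0, -0.5],
    [0, 0, -1.5],
    [0, 0, -3],
    [0, 0, -5],
    [0, 0, -7],
  ],
  jaw=[45, 55, 60, 60, 60, 60, 60, 60],
)

```text
time_s: 28.85
eef_pos: [0.6792, 0.0024, 0.1579]
eef_rot: [0.001, 0.668, 0.744, 0.0]
wrist_force: [-1.2, -0.2, -0.1]
opening: 0.598
grasp_force: 0.0
```

Call:
send_rows(
  dr=[
    [0, 0, 0],
    [0, 0, 0],
    [0, 0, 0],
    [0, 0, 0],
    [0, 0, 0],
    [0, 0, 0],
    [0, 0, 0],
    [0, 0, 0],
  ],
  xyz=[
    [0, 0, -3],
    [0, -2, -6],
    [0, -5, -8],
    [0, -8, -8],
    [0, -11, -8],
    [0, -14, -8],
    [0, -14, -8],
    [0, -14, -8],
  ],
  jaw=[60, 60, 60, 60, 60, 60, 60, 60],
)

```text
time_s: 29.85
eef_pos: [0.5405, -0.0128, 0.237]
eef_rot: [0.001, 0.668, 0.744, 0.001]
wrist_force: [-0.4, 0.1, 0.4]
opening: 0.594
grasp_force: 0.0
```

```bash
python3 - <<'E'
from h import *
a=ctrl.camera('side')[130:330,260:520,::-1]
for i in range(10): ctrl.camera("top")
b=ctrl.camera('side')[130:330,260:520,::-1]
print(np.abs(a.astype(float)-b).mean(), ctrl.get_obs()["time_s"])
cv2.imwrite('pics/s4.png',cv2.resize(b,None,fx=3,fy=3,interpolation=cv2.INTER_CUBIC))
E
```

```text
2.9492820512820512 30.45
```

View pics/s4.png

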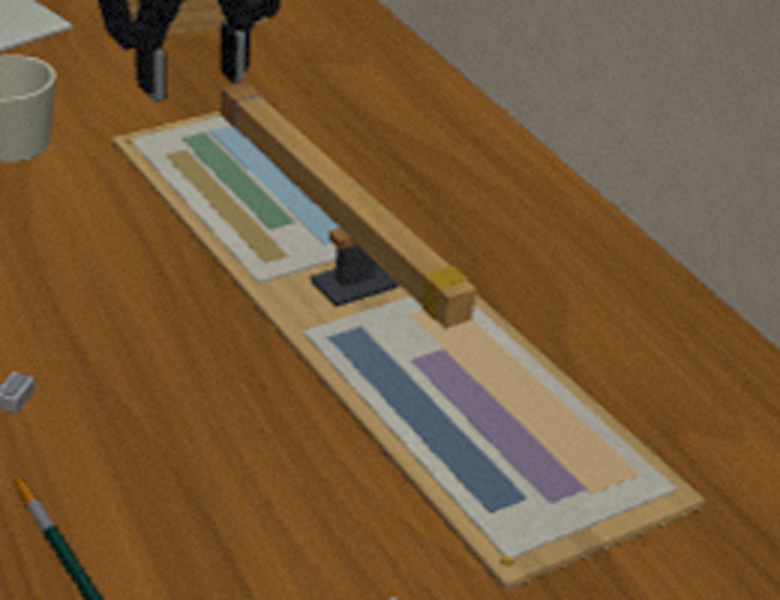

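The bar rests level and still on the pad, with the ends at about (240,105) and (450,300), and the gripper is clear of it. Handing in.

```bash
python3 -c "
from bench import ctrl
print(ctrl.hand_in())"
```

```text
the job is handed in; nothing more can be done
None
```

The bar is parked level on the rest, gripped and set down about 36 mm from its middle towards the brass end, where it lifted with no urge to tip; the gripper was clear of it and the job was handed in at about 30 s.

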